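# Press the curved row of rivets home

## Task

Go along the curved row of six domed rivet heads on the riveting board with a fingertip, starting at the end marked by the short wooden dowel, and gently press each one straight down, fully home, one after another in order. Only touch: leave the board lying where it is, do not pick up anything, leave the things around and on the board undisturbed, and finish clear of everything.

Things in the scene. Friction and masses are not known exactly. Their poses are not given: they have to be found in the camera images.
- board: loose hardwood riveting board, 230 x 120 x 22 mm, 0.95 kg before variation, flat on the bench and not fastened, so that dragging a finger sideways against a standing rivet shoves it; origin at the centre of its underside, z up, x along its length, y across, towards the middle of the bent row. A bent steel strip, 32 mm wide, lies on it, its top 25 mm above the bench, and carries the row of six rivets on an arc of 100 mm radius, 32 mm from one to the next
- dowel (a point): centre of the top of the short round wooden dowel fixed in the board, 20 mm across, 26 mm tall above the board's wood; it marks the start end of the row, about 38 mm from the first rivet; the top is 48 mm above the bench
- rivet1_crown (a point): top of the domed brass head of rivet 1 (nearest the dowel); the head is 22 mm across at the strip, sloping up to a flat 6 mm across; the crown stands 6 mm above the strip when fully up, 1 mm when fully home; the point moves with the rivet
- rivet1 (a joint): how far rivet 1 has been pressed down, m: 0 fully up, 0.005 fully home (a hard stop); about 3 N moves it, steady friction, and it stays where it is left; it starts 0 to 0.001 down
- rivet2_crown (a point): top of the domed brass head of rivet 2 (counted along the row from the dowel); the head is 22 mm across at the strip, sloping up to a flat 6 mm across; the crown stands 6 mm above the strip when fully up, 1 mm when fully home; the point moves with the rivet
- rivet2 (a joint): how far rivet 2 has been pressed down, m: 0 fully up, 0.005 fully home (a hard stop); about 3 N moves it, steady friction, and it stays where it is left; it starts 0 to 0.001 down
- rivet3_crown (a point): top of the domed brass head of rivet 3 (counted along the row from the dowel); the head is 22 mm across at the strip, sloping up to a flat 6 mm across; the crown stands 6 mm above the strip when fully up, 1 mm when fully home; the point moves with the rivet
- rivet3 (a joint): how far rivet 3 has been pressed down, m: 0 fully up, 0.005 fully home (a hard stop); about 3 N moves it, steady friction, and it stays where it is left; it starts 0 to 0.001 down
- rivet4_crown (a point): top of the domed brass head of rivet 4 (counted along the row from the dowel); the head is 22 mm across at the strip, sloping up to a flat 6 mm across; the crown stands 6 mm above the strip when fully up, 1 mm when fully home; the point moves with the rivet
- rivet4 (a joint): how far rivet 4 has been pressed down, m: 0 fully up, 0.005 fully home (a hard stop); about 3 N moves it, steady friction, and it stays where it is left; it starts 0 to 0.001 down
- rivet5_crown (a point): top of the domed brass head of rivet 5 (counted along the row from the dowel); the head is 22 mm across at the strip, sloping up to a flat 6 mm across; the crown stands 6 mm above the strip when fully up, 1 mm when fully home; the point moves with the rivet
- rivet5 (a joint): how far rivet 5 has been pressed down, m: 0 fully up, 0.005 fully home (a hard stop); about 3 N moves it, steady friction, and it stays where it is left; it starts 0 to 0.001 down
- rivet6_crown (a point): top of the domed brass head of rivet 6 (farthest from the dowel); the head is 22 mm across at the strip, sloping up to a flat 6 mm across; the crown stands 6 mm above the strip when fully up, 1 mm when fully home; the point moves with the rivet
- rivet6 (a joint): how far rivet 6 has been pressed down, m: 0 fully up, 0.005 fully home (a hard stop); about 3 N moves it, steady friction, and it stays where it is left; it starts 0 to 0.001 down
- die: small stepped dark steel die, 28 mm across and 22 mm tall, standing loose on the board inside the bend of the row (bystander); origin at its underside
- rivet_jar: closed glass jar, 52 mm across, 65 mm tall, standing beside the board (bystander); origin at its underside
- cap_tin: open round aluminium tin, 64 mm across, 28 mm tall, standing beside the board (bystander); origin at its underside
- setter: round steel punch standing upright, 24 mm across, 50 mm tall, beside the board (bystander); origin at its underside
- mallet: hammer lying on the bench (bystander)
- driver: screwdriver lying on the bench (bystander)
- block: dark wooden block, 70 x 50 x 40 mm (bystander); origin at its underside

How it is judged:
By the outcome, as a careful person would: the job done as asked, in the order asked, and still so for the second after the job is handed in, with the robot touching nothing.
It also fails if it takes over 58 s, if anything falls off the work surface, if the arm or the gripper's body presses on something with over 40 N, if the wrist force passes 120 N, or if a joint passes its speed limit or range.

## Robot

A 7-joint arm with a two-finger parallel gripper is mounted at the origin on the work surface. World frame = base frame: x ahead of the robot, y to its left, z up, the work surface at z = 0. Lengths are in m, angles in rad, forces in N, time in s.
With the tool pointing down it reaches from about 0.425 to 0.875 m from the base axis. Payload 4.7 kg.
Tool frame: the origin (TCP) lies on the centre line of the jaws, within the pads' length; the fingertips stand ahead of it and the grasp point (between the pads) lies 2 mm behind it (nose_length is the z of the fingertips in the tool frame, in m); z points along the fingers, y is the line along which they close (so a half turn about z gives the same grasp; the last joint's range is limited). The gripper opens to 87 mm and grips with 3 to 60 N. Pads are 19 mm wide; open, the fingers measure 117 mm over their backs; the gripper's body (75 mm by 190 mm) begins 51 mm behind the grasp point.
Start: joints at [-1.149, 0.321, -0.07, 1.45, 0.023, 1.371, -0.057], TCP at [0.258, 0.597, 0.205] pointing down, gripper open.
Joint ranges: [-2.86, 2.86], [-0.3, 2.09], [-1.38, 1.24], [0.06, 2.45], [-1.56, 4.7], [0.09, 2.05], [-2.69, 2.69]. Speed limits (rad/s): [2.57, 2.57, 3.14, 3.14, 3.14, 3.14, 3.14].

## Interface

Orientations are given as a rotation vector (axis times angle).
In Python, from bench import * gives the robot as it stands.
- The arm moves only by the tool send_rows, never from a script. Its arguments are lists of equal length, an entry for each row: "xyz": the shift along the tool's x, y, z in mm, a list of three; "dr": the turn, a rotation vector about the tool's x, y, z in rad, a list of three. A call has exactly 10 rows; each row is the pose to reach, as a shift and turn from the pose commanded when the call began, along the tool's axes at that moment; what a row does not reach only later rows make up. A row lasts 1/12 s, in which the tool goes at most 41.7 mm and 7.16 degrees, less where a joint would pass 70% of its speed; a pose out of reach is approached as far as the arm can. A call with a gripper value outside its range is refused whole. "jaw" is the finger opening in mm, from 0 to 87, set as the call begins (left out, the last holds). The fingers move at their own pace and stop on an object; "grip_force" is the grip in N (left out, the last holds). Time passes only in rows, so rows that repeat a pose let the fingers close, or fill a call up. It gives the time, the measured TCP pose, the force, the opening and the grip force at its end, in the units of the state.
- get_state(): the state, without advancing time (a new reading comes with each control period).
- get_image(name): name is "scene" or "top" or "wrist"; returns the picture (400x640x3 uint8, red, green, blue); there is no depth.
- calibration(name): a dict with "vfov" (degrees; the focal length in pixels is half the picture's height over the tangent of half this angle, whatever the lens; pixels are square), "cx", "cy" (the principal point, pixels), "rvec" (rotation vector, rad) and "tvec" (3), from world to camera coordinates, as OpenCV has them; the wrist camera has in their place "hand_eye" (4x4, takes a point from camera to tool coordinates, whose origin is the TCP and whose axes are the flange's). Camera axes: x right, y down, z forward; pixel columns grow to the right and rows downward; lengths in m; the calibration is good to about 2 mm. The wrist camera is an equidistant fisheye: a pixel r from the principal point sees the ray r / f radians off the axis. A picture is of the moment at which its call begins: read the wrist's pose just before it. calibration takes no time and is no camera call.
- close_job(): hands the job in; it is judged then, once.
The state is a dict: "time": time; "joint_positions": joint angles; "qd": joint speeds; "joint_torque": joint torques, N m; "position": TCP position; "tool_rot": TCP orientation; "ft_force": force on the tool from outside, world axes, zero at the start; "torque": the same for the moment, N m; "grip_width": opening from 0.0 (shut) to 1.0 (fully open); "grip_force": force on a finger pad.
Only numpy, scipy, OpenCV 4.12 (cv2) and the standard library are available. Lean on these libraries where they do the work, as an engineer would, in place of code of your own. Each camera call takes 0.05 s, during which the arm holds its last target. There are 200 camera calls.

## Working session

There is one attempt and no reset: what is moved stays moved. The work goes in short steps, Python scripts to look and compute and a tool call to move; the robot and the scene stay as the last step left them, time stands still between calls to the robot, and variables do not carry over. Pictures are saved under pics/ and viewed, at most 11 in all, crops included, and the job is handed in when it is done.

Besides the shell and the picture viewer there is one more tool, called after "Request:" as name(argument=value, ...), one argument or row to a line, values as JSON. send_rows: Moves the arm, as the interface text tells. Its arguments: {"type":"object","properties":{"xyz":{"type":"array"},"dr":{"type":"array"},"jaw":{"type":"number"},"grip_force":{"type":"number"}},"required":["xyz","dr"]}

```bash
mkdir -p pics; ls
python3 - <<'E'
from bench import *
import cv2
s=get_state();print({k:s[k] for k in s})
for n in ["scene","top","wrist"]:
    print(n,calibration(n)); cv2.imwrite(f"pics/{n}0.png",get_image(n)[:,:,::-1])
try: print(nose_length)
except Exception as e: print(e)
E
```

```text
pics
{'time': 0.0, 'joint_positions': array([-1.1489056 ,  0.32182564, -0.07008472,  1.45165726,  0.02259122,
        1.37082496, -0.05685894]), 'qd': array([ 4.24813917e-04, -2.07181214e-03, -8.23111206e-04, -1.49754032e-04,
       -7.83406000e-05,  2.12404430e-04, -4.03974585e-04]), 'joint_torque': array([-3.21633679e-04, -4.91290855e+01, -4.04090155e-01, -3.12527204e+01,
       -6.39306614e-02,  4.39245184e-02,  1.73000572e-04]), 'position': array([0.25758905, 0.59613779, 0.20396875]), 'tool_rot': array([-6.35958876e-01, -3.07624095e+00,  2.99140976e-03]), 'ft_force': array([ 1.13830436, -0.44822701,  0.59047916]), 'torque': array([0.04505642, 0.00780054, 0.02056426]), 'grip_force': 0.0, 'grip_width': 0.9997196913607059}
scene {'vfov': 54.71447115957087, 'cx': 319.6774034610779, 'cy': 193.748222304693, 'rvec': array([ 2.02579694,  1.41220481, -0.52741801]), 'tvec': array([-0.18690649, -0.27523337,  1.38162139])}
top {'vfov': 55.39474720153709, 'cx': 321.7315443568152, 'cy': 200.9566448866869, 'rvec': array([ 2.20535633, -2.15637117,  0.03177655]), 'tvec': array([0.01504392, 0.49793428, 1.25532563])}
wrist {'vfov': 65.70646984690485, 'cx': 319.75130545352977, 'cy': 204.48808477412624, 'hand_eye': array([[ 5.16295806e-05, -9.66936697e-01, -2.55016513e-01,
         6.94326576e-02],
       [ 9.99999915e-01,  1.54168663e-04, -3.82099811e-04,
         2.35298063e-04],
       [ 4.08781884e-04, -2.55016472e-01,  9.66936622e-01,
        -1.81151530e-01],
       [ 0.00000000e+00,  0.00000000e+00,  0.00000000e+00,
         1.00000000e+00]])}
0.017
```

View pics/top0.png

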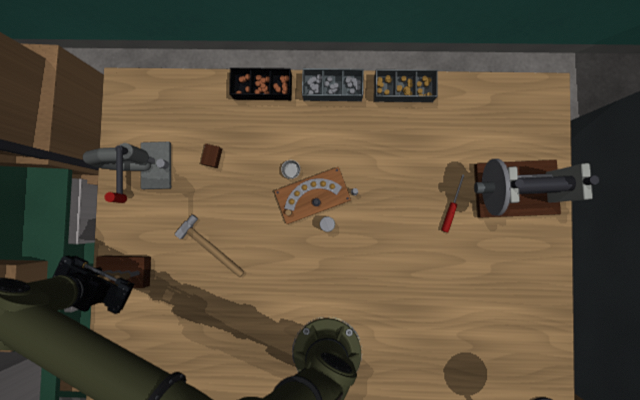

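View pics/scene0.png

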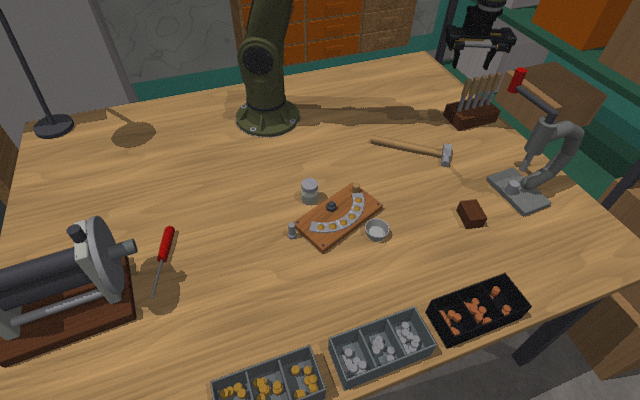

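The top view shows the board at about (313,194), with the jar and tin close to it at (290,170) and (326,224). The scene view shows the dowel at about (356,189). Next I'll enlarge both.

```bash
python3 - <<'E'
import cv2,numpy as np
a=cv2.imread("pics/top0.png")[155:235,265:365]; a=cv2.resize(a,(750,600),interpolation=cv2.INTER_CUBIC)
cv2.imwrite("pics/topcrop.png",a)
E
cat > h.py <<'E'
from bench import *
import numpy as np,cv2
from scipy.spatial.transform import Rotation as R
def ray(n,u,v,s=None):
    c=calibration(n); f=200/np.tan(np.radians(c["vfov"]/2)); d=np.array([u-c["cx"],v-c["cy"]])/f
    if n=="wrist":
        r=np.linalg.norm(d); k=np.r_[d/r*np.sin(r),np.cos(r)]; H=c["hand_eye"]; T=R.from_rotvec(s["tool_rot"]).as_matrix()
        return s["position"]+T@H[:3,3], T@H[:3,:3]@k
    Q=R.from_rotvec(c["rvec"]).as_matrix(); return -Q.T@c["tvec"], Q.T@np.r_[d,1]
def at(n,u,v,z,s=None):
    o,d=ray(n,u,v,s); return o+d*(z-o[2])/d[2]
def wpix(p,s):
    c=calibration("wrist"); H=c["hand_eye"]; T=R.from_rotvec(s["tool_rot"]).as_matrix()
    k=H[:3,:3].T@(T.T@(p-s["position"])-H[:3,3]); f=200/np.tan(np.radians(c["vfov"]/2))
    th=np.arctan2(np.hypot(k[0],k[1]),k[2]); return np.array([c["cx"],c["cy"]])+f*th*k[:2]/np.hypot(k[0],k[1])
E
```

```text
(no output)
```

View pics/topcrop.png

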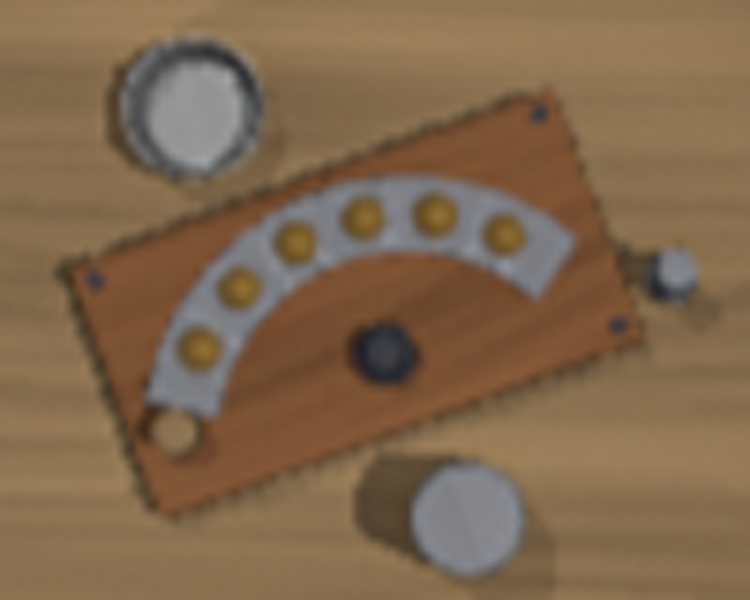

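```bash
cat >> h.py <<'E'
P=dict(r1=(199,349,.030),r2=(240,289,.030),r3=(296,243,.030),r4=(363,217,.030),r5=(435,215,.030),r6=(505,235,.030),dow=(175,432,.048),die=(385,352,.044))
def topP(): return {k:at("top",265+(u+.5)/7.5-.5,155+(v+.5)/7.5-.5,z) for k,(u,v,z) in P.items()}
E
python3 - <<'E'
from h import *
D=topP()
for k in D: print(k,D[k].round(4))
r=np.array([D[f"r{i}"][:2] for i in range(1,7)])
print(np.linalg.norm(np.diff(r,axis=0),axis=1), np.linalg.norm(r[0]-D['dow'][:2]))
A=np.c_[2*r,np.ones(6)];x=np.linalg.lstsq(A,(r**2).sum(1),rcond=None)[0];print(x[:2],np.sqrt(x[2]+x[:2]@x[:2]))
s=get_state();print(R.from_rotvec(s["tool_rot"]).as_matrix().round(3))
E
```

```text
r1 [0.4939 0.1268 0.03  ]
r2 [0.5207 0.1094 0.03  ]
r3 [0.5415 0.0853 0.03  ]
r4 [0.5536 0.0561 0.03  ]
r5 [0.5552 0.0244 0.03  ]
r6 [ 0.547  -0.0066  0.03  ]
dow [0.4568 0.1342 0.048 ]
die [0.4936 0.0444 0.044 ]
[0.03193033 0.03187011 0.03162067 0.03169378 0.03201483] 0.03785871190441267
[0.45573404 0.03407689] 0.09996431954737126
[[-0.918  0.397 -0.001]
 [ 0.397  0.918 -0.001]
 [-0.    -0.001 -1.   ]]
```

```bash
cat >> h.py <<'E'
C=np.array([.45573,.03408])
def go(xy,z,ang):
    "shift mm and turn in the tool frame to TCP (xy,z), pointing down, tool y at world angle ang"
    s=get_state(); T=R.from_rotvec(s["tool_rot"]).as_matrix()
    y=np.r_[np.cos(ang),np.sin(ang),0]; zt=np.r_[0,0,-1.]; G=np.c_[np.cross(y,zt),y,zt]
    print("xyz",(1000*T.T@(np.r_[xy,z]-s["position"])).round(1),"dr",R.from_matrix(T.T@G).as_rotvec().round(4),"t",s["time"],"F",s["ft_force"].round(2), "grip",s["grip_width"])
E
python3 - <<'E'
from h import *
D=topP(); p=D['r1'][:2]; a=np.arctan2(*(p-C)[::-1]);print(a); go(p,.15,a)
E
```

```text
1.1798934411666298
xyz [-403.1 -337.2   54.7] dr [-0.0015  0.0001 -0.0169] t 0.15 F [-0.56  0.24  0.05] grip 1.0034347987247938
```

Request:
send_rows(
  xyz=[
    [-15, -12, 0],
    [-40, -33, 3],
    [-70, -58, 6],
    [-100, -83, 10],
    [-130, -108, 15],
    [-160, -133, 20],
    [-190, -158, 25],
    [-220, -183, 30],
    [-250, -208, 35],
    [-275, -229, 40],
  ],
  dr=[
    [0, 0, 0],
    [0, 0, 0],
    [0, 0, 0],
    [0, 0, 0],
    [0, 0, 0],
    [0, 0, 0],
    [0, 0, 0],
    [0, 0, 0],
    [0, 0, 0],
    [0, 0, 0],
  ],
  jaw=0,
  grip_force=5,
)

```text
time: 0.98
position: [0.4205, 0.2744, 0.1648]
tool_rot: [0.639, 3.076, -0.0]
ft_force: [0.5, -0.2, 0.5]
grip_width: 0.326
grip_force: 0.0
```

Request:
send_rows(
  xyz=[
    [-25, -21, 2],
    [-50, -42, 5],
    [-75, -63, 8],
    [-95, -80, 11],
    [-112, -94, 13],
    [-122, -103, 14],
    [-127, -107, 15],
    [-128, -108, 15],
    [-128, -108, 15],
    [-128, -108, 15],
  ],
  dr=[
    [0, 0, 0],
    [0, 0, 0],
    [0, 0, 0],
    [0, 0, 0],
    [0, 0, 0],
    [0, 0, -0.01],
    [0, 0, -0.017],
    [0, 0, -0.017],
    [0, 0, -0.017],
    [0, 0, -0.017],
  ],
)

```text
time: 1.82
position: [0.4936, 0.1289, 0.15]
tool_rot: [-0.607, -3.082, -0.001]
ft_force: [0.3, 0.5, -0.2]
grip_width: 0.011
grip_force: 0.0
```

Run:
```python
from h import *
s=get_state(); im=get_image("wrist")[:,:,::-1]; cv2.imwrite("pics/w1.png",im)
np.save("s1.npy",s,allow_pickle=True)
D=topP(); print(s["position"],s["tool_rot"],s["joint_positions"].round(2),s["ft_force"],s["grip_width"])
for k in D: print(k,wpix(D[k],s).round(1))
p=D['r1'][:2]; go(p,.055,1.18)
```

```text
[0.49361736 0.12886927 0.1500197 ] [-6.07358165e-01 -3.08188782e+00 -7.16408555e-04] [-0.61  0.06  0.32  1.88 -0.02  1.21  0.89] [ 0.29083114  0.50544332 -0.16791923] 0.01082766496956689
r1 [317.7 195.9]
r2 [312.1 225.7]
r3 [298.6 251.1]
r4 [278.6 269.5]
r5 [253.9 279.6]
r6 [227.3 281.6]
dow [309.8 161. ]
die [241.7 229.4]
xyz [-1.2 -2.  95. ] dr [ 0.0004 -0.0004  0.002 ] t 1.8667 F [-0.84  0.35 -0.01] grip 0.007064683905232502
```

View pics/w1.png

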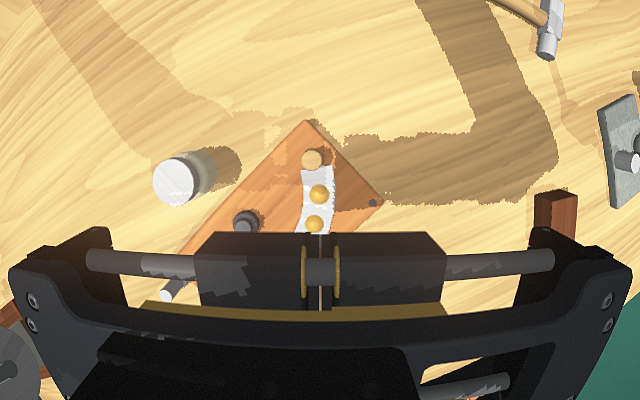

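The wrist view shows the dowel at (312,159), rivet 1 at (319,193) and rivet 2 at (315,223). These are about 2 px off the prediction, so I'll get brass centroids in all the cameras.

Run:
```python
from h import *
s=np.load("s1.npy",allow_pickle=True).item()
def blobs(f,x0,x1,y0,y1,n):
    im=cv2.imread(f)[y0:y1,x0:x1]; h=cv2.cvtColor(im,cv2.COLOR_BGR2HSV)
    m=cv2.inRange(h,(16,140,90),(30,255,255)); N,_,st,c=cv2.connectedComponentsWithStats(m)
    return [(c[i]+[x0,y0],st[i,4]) for i in range(1,N) if st[i,4]>=n]
D=topP()
for n,f,b in [("top","pics/top0.png",(270,355,170,225)),("scene","pics/scene0.png",(300,385,180,245)),("wrist","pics/w1.png",(295,340,180,231))]:
    for c,a in blobs(f,*b,4):
        p=at(n,*c,.0285,s); k=min(D,key=lambda k:np.linalg.norm(D[k][:2]-p[:2])); print(n,c.round(1),a,p.round(4),k,(1000*(p-D[k])[:2]).round(1))
```

```text
top [313.1 183.5] 15 [0.5537 0.0556 0.0285] r4 [ 0.1 -0.5]
top [322.8 183.4] 16 [0.5549 0.0238 0.0285] r5 [-0.3 -0.6]
top [304.2 187.1] 15 [0.5414 0.0848 0.0285] r3 [-0.2 -0.4]
top [332. 186.] 13 [ 0.5468 -0.0069  0.0285] r6 [-0.2 -0.3]
top [296.5 193.3] 14 [0.5202 0.1098 0.0285] r2 [-0.5  0.3]
top [291.5 201.1] 15 [0.4939 0.1257 0.0285] r1 [-0.  -1.1]
scene [358.3 200. ] 23 [0.4953 0.1279 0.0285] r1 [1.3 1.1]
scene [356.5 208.5] 20 [0.5221 0.1103 0.0285] r2 [1.4 0.9]
scene [351.4 216.1] 25 [0.542  0.0864 0.0285] r3 [0.4 1.1]
scene [343.4 222.2] 24 [0.5539 0.0578 0.0285] r4 [0.2 1.7]
scene [320.4 226.9] 25 [ 0.548  -0.0053  0.0285] r6 [1.  1.2]
scene [332.4 226. ] 27 [0.5558 0.0253 0.0285] r5 [0.6 0.9]
wrist [318.8 193.8] 252 [0.4926 0.1284 0.0285] r1 [-1.3  1.7]
wrist [313.9 223.2] 211 [0.5193 0.112  0.0285] r2 [-1.4  2.6]
```

```bash
cat >> h.py <<'E'
def tgt(i,z):
    p=topP()[f"r{i}"][:2]+[-.0002,.0011]; d=p-(C+[-.0002,.0011]); go(p,z,np.arctan2(d[1],d[0]))
E
python3 -c "
from h import *
tgt(1,.055)"
```

```text
xyz [-0.6 -1.  95. ] dr [ 0.0004 -0.0004  0.0021] t 1.8667 F [-0.84  0.35 -0.01] grip 0.007064683905232502
```

Request:
send_rows(
  xyz=[
    [0, 0, 6],
    [0, -1, 20],
    [-0.5, -1, 36],
    [-0.5, -1, 52],
    [-0.5, -1, 68],
    [-0.5, -1, 80],
    [-0.5, -1, 89],
    [-0.5, -1, 93],
    [-0.5, -1, 95],
    [-0.5, -1, 95],
  ],
  dr=[
    [0, 0, 0],
    [0, 0, 0],
    [0, 0, 0],
    [0, 0, 0],
    [0, 0, 0],
    [0, 0, 0],
    [0, 0, 0],
    [0, 0, 0],
    [0, 0, 0],
    [0, 0, 0],
  ],
)

```text
time: 2.7
position: [0.4943, 0.1266, 0.0551]
tool_rot: [0.61, 3.082, 0.0]
ft_force: [-0.6, 0.4, 0.4]
grip_width: 0.004
grip_force: 0.0
```

Run:
```python
from h import *
s=get_state(); print(s["position"]); tgt(1,.043)
a=get_image("scene")[150:250,290:410,::-1]; b=get_image("wrist")[140:260,260:380,::-1]
cv2.imwrite("pics/low.png",np.hstack([cv2.resize(a,(480,400),interpolation=cv2.INTER_CUBIC),cv2.resize(b,(320,400)[:2],interpolation=cv2.INTER_CUBIC)]))
```

```text
[0.49434629 0.12656308 0.05509405]
xyz [ 1.1  1.  12.1] dr [0.0001 0.0002 0.0003] t 2.7 F [-0.56  0.41  0.4 ] grip 0.004201536672488633
```

View pics/low.png

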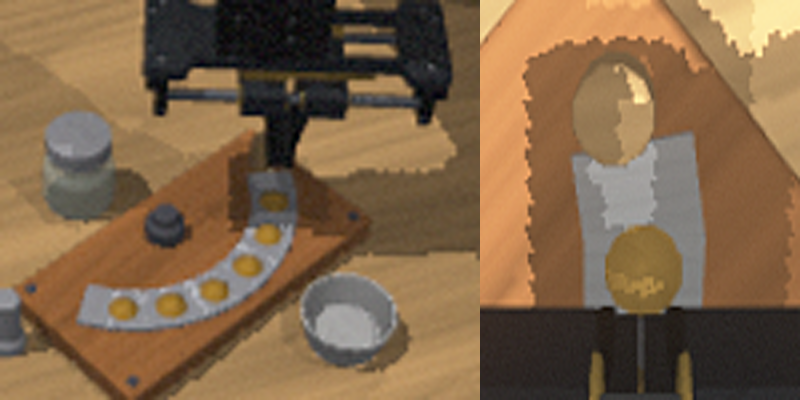

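The fingertip's lower edge is at about (360,191.5) in the scene picture, and rivet 1 is at (358,200). I'll check that against the projection.

Run:
```python
from h import *
c=calibration("scene"); f=200/np.tan(np.radians(c["vfov"]/2)); K=np.array([[f,0,c["cx"]],[0,f,c["cy"]],[0,0,1]])
s=get_state(); T=R.from_rotvec(s["tool_rot"]).as_matrix()
pts=[s["position"]+T@np.array(v) for v in [(0,0,.017),(.0095,.01,.017),(.0095,-.01,.017),(-.0095,.01,.017),(-.0095,-.01,.017)]]+[np.r_[.4937,.1279,.030]]
print(cv2.projectPoints(np.array(pts),c["rvec"],c["tvec"],K,None)[0].reshape(-1,2).round(1))
im=get_image("scene")[170:212,340:380]; cv2.imwrite("pics/low2.png",cv2.resize(im[:,:,::-1],(570,600),interpolation=cv2.INTER_CUBIC))
```

```text
[[358.1 197.5]
 [361.6 195.1]
 [354.4 194.9]
 [361.9 200.2]
 [354.7 200. ]
 [358.1 199.2]]
```

View pics/low2.png

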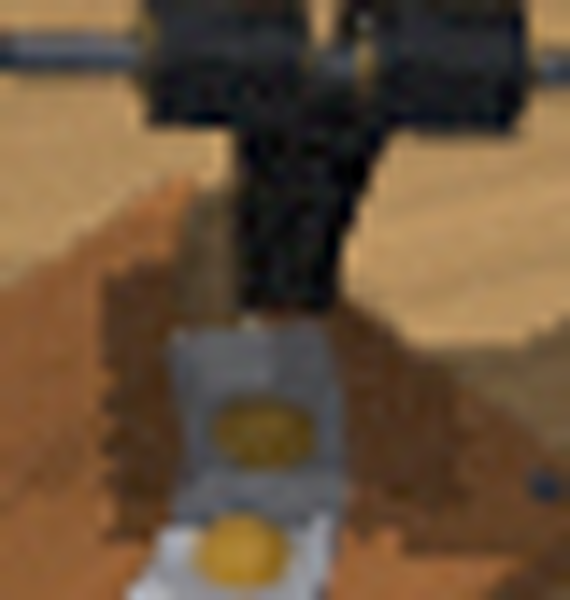

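Run:
```python
from h import *
import bench
c=calibration("scene"); f=200/np.tan(np.radians(c["vfov"]/2)); K=np.array([[f,0,c["cx"]],[0,f,c["cy"]],[0,0,1]])
s=get_state(); T=R.from_rotvec(s["tool_rot"]).as_matrix()
for z in (.017,.0,-.02,-.053):
  pts=[s["position"]+T@np.array(v) for v in [(0,0,z),(-.0095,.01,z),(-.0095,-.01,z)]]
  print(z,cv2.projectPoints(np.array(pts),c["rvec"],c["tvec"],K,None)[0].reshape(-1,2).round(1).tolist())
print("r1 pix",wpix(np.r_[.4937,.1279,.0285],s), s["position"],s["joint_positions"].round(3),s["time"])
print([k for k in dir(bench) if k[0]!='_'])
im=get_image("top")[140:250,250:380,::-1]
im2=get_image("scene")[100:220,290:420,::-1]
cv2.imwrite("pics/chk.png",np.hstack([cv2.resize(im,(400,400)),cv2.resize(im2,(400,400),interpolation=cv2.INTER_CUBIC)]))
```

```text
0.017 [[358.1, 197.5], [361.9, 200.2], [354.7, 200.0]]
0.0 [[358.7, 193.4], [362.5, 196.1], [355.2, 195.8]]
-0.02 [[359.4, 188.4], [363.2, 191.1], [355.8, 190.8]]
-0.053 [[360.6, 179.8], [364.5, 182.5], [356.9, 182.3]]
r1 pix [320.5078887  222.02561872] [0.49487805 0.1266292  0.0558629 ] [-0.596  0.156  0.318  1.978 -0.057  1.015  0.928] 2.85
['MotionError', 'calibration', 'close_job', 'get_image', 'get_state', 'nose_length']
```

View pics/chk.png

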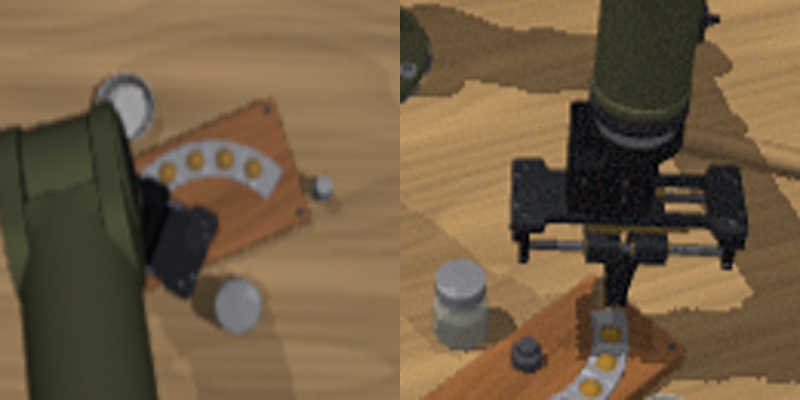

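Run:
```python
from h import *
c=calibration("scene"); f=200/np.tan(np.radians(c["vfov"]/2)); K=np.array([[f,0,c["cx"]],[0,f,c["cy"]],[0,0,1]])
p0=np.array([0.25758905,0.59613779,0.20396875]); T=R.from_rotvec([-6.35958876e-01,-3.07624095,2.99e-3]).as_matrix()
for z in (.017,0,-.053):
  print(z,cv2.projectPoints(np.array([p0+T@np.array(v) for v in [(0,0,z),(0,.05,z),(0,-.05,z),(-.0095,.05,z),(-.0095,-.05,z)]]),c["rvec"],c["tvec"],K,None)[0].reshape(-1,2).round(1).tolist())
g=cv2.cvtColor(cv2.imread("pics/scene0.png"),cv2.COLOR_BGR2GRAY)
for v in range(20,80,2): print(v,''.join('#' if x<55 else '.' for x in g[v,440:525]))
g=cv2.cvtColor(cv2.imread("pics/low.png")[:, :480],cv2.COLOR_BGR2GRAY)
```

```text
0.017 [[465.6, 77.5], [481.4, 78.2], [449.9, 76.8], [482.1, 79.8], [450.4, 78.4]]
0 [[467.2, 72.6], [483.1, 73.3], [451.3, 71.9], [483.9, 74.9], [451.9, 73.5]]
-0.053 [[472.5, 56.9], [488.9, 57.6], [456.0, 56.2], [489.7, 59.2], [456.6, 57.7]]
20 ....#########...........################################.......###########...........
22 ....#########...........#############################.............############.......
24 ...#########...........##############################................###########.....
26 ...#############......##############################....................############.
28 ..##################################################.........#########......#########
30 ..######################################################################.......######
32 .########################################################################.........###
34 .##################################################.#........#############...........
36 ############################################################################.........
38 #######################.#############################
[... 1112 characters left out ...]
....#####...........................#####....................................
66 ............####...........................#####.....................................
68 ..............##............................####..............................#.#....
70 ...........................................................................###....#..
72 ...........................................................................########.#
74 ..........................................................................###########
76 .........................................................................############
78 ........................................................................############.
```

Request:
send_rows(
  xyz=[
    [0.5, 0.5, 1],
    [1, 1, 3],
    [1, 1, 5],
    [1, 1, 6],
    [1, 1, 7],
    [1, 1, 8],
    [1, 1, 9],
    [1, 1, 9],
    [1, 1, 9],
    [1, 1, 9],
  ],
  dr=[
    [0, 0, 0],
    [0, 0, 0],
    [0, 0, 0],
    [0, 0, 0],
    [0, 0, 0],
    [0, 0, 0],
    [0, 0, 0],
    [0, 0, 0],
    [0, 0, 0],
    [0, 0, 0],
  ],
)

```text
time: 3.78
position: [0.4937, 0.1277, 0.0461]
tool_rot: [0.61, 3.082, 0.0]
ft_force: [-0.4, 0.4, -0.5]
grip_width: 0.008
grip_force: 0.0
```

Request:
send_rows(
  xyz=[
    [0, 0, 1],
    [0, 0, 1.5],
    [0, 0, 2],
    [0, 0, 2.5],
    [0, 0, 3],
    [0, 0, 3.5],
    [0, 0, 4],
    [0, 0, 4],
    [0, 0, 4],
    [0, 0, 4],
  ],
  dr=[
    [0, 0, 0],
    [0, 0, 0],
    [0, 0, 0],
    [0, 0, 0],
    [0, 0, 0],
    [0, 0, 0],
    [0, 0, 0],
    [0, 0, 0],
    [0, 0, 0],
    [0, 0, 0],
  ],
)

```text
time: 4.62
position: [0.4937, 0.1277, 0.0421]
tool_rot: [0.61, 3.082, 0.0]
ft_force: [-0.1, 0.3, -0.2]
grip_width: 0.009
grip_force: 0.0
```

Run:
```python
from h import *
a=get_image("scene")[160:220,330:390,::-1]; b=get_image("wrist")[140:240,260:380,::-1]
cv2.imwrite("pics/low3.png",np.hstack([cv2.resize(a,(400,400),interpolation=cv2.INTER_CUBIC),cv2.resize(b,(400,400),interpolation=cv2.INTER_CUBIC)]))
for i in range(5): print(get_state()["position"],get_state()["ft_force"])
```

```text
[0.49369869 0.12775159 0.04211318] [-0.18831235 -0.11401578 -0.70432396]
[0.49369869 0.12775159 0.04211318] [-0.18831235 -0.11401578 -0.70432396]
[0.49369869 0.12775159 0.04211318] [-0.18831235 -0.11401578 -0.70432396]
[0.49369869 0.12775159 0.04211318] [-0.18831235 -0.11401578 -0.70432396]
[0.49369869 0.12775159 0.04211318] [-0.18831235 -0.11401578 -0.70432396]
```

View pics/low3.png

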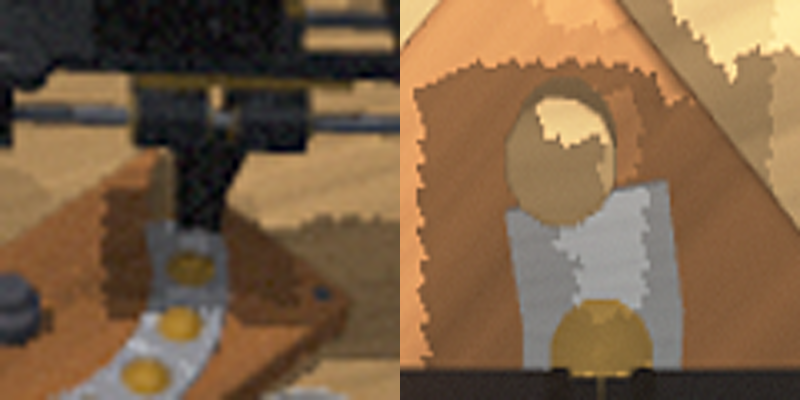

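Request:
send_rows(
  xyz=[
    [0, 0, -8],
    [0, 0, -25],
    [0, 0, -42],
    [0, 0, -58],
    [0, 0, -70],
    [0, 0, -75],
    [0, 0, -75],
    [0, 0, -75],
    [0, 0, -75],
    [0, 0, -75],
  ],
  dr=[
    [0, 0, 0],
    [0, 0, 0],
    [0, 0, 0.12],
    [0, 0, 0.24],
    [0, 0, 0.36],
    [0, 0, 0.48],
    [0, 0, 0.6],
    [0, 0, 0.72],
    [0, 0, 0.84],
    [0, 0, 0.9],
  ],
)

```text
time: 5.55
position: [0.4939, 0.1278, 0.1179]
tool_rot: [1.896, 2.504, 0.001]
ft_force: [-0.3, 0.1, 0.3]
grip_width: 0.009
grip_force: 0.0
```

Request:
send_rows(
  xyz=[
    [0, 0, 0],
    [0, 0, 0],
    [0, 0, 0],
    [0, 0, 0],
    [0, 0, 0],
    [0, 0, 0],
    [0, 0, 0],
    [0, 0, 0],
    [0, 0, 0],
    [0, 0, 0],
  ],
  dr=[
    [0, 0, 0.12],
    [0, 0, 0.24],
    [0, 0, 0.36],
    [0, 0, 0.48],
    [0, 0, 0.6],
    [0, 0, 0.67],
    [0, 0, 0.67],
    [0, 0, 0.67],
    [0, 0, 0.67],
    [0, 0, 0.67],
  ],
)

```text
time: 6.38
position: [0.4937, 0.1277, 0.1173]
tool_rot: [2.609, 1.751, 0.0]
ft_force: [0.6, 0.2, -0.4]
grip_width: 0.005
grip_force: 0.0
```

Run:
```python
from h import *
c=calibration("scene"); f=200/np.tan(np.radians(c["vfov"]/2)); K=np.array([[f,0,c["cx"]],[0,f,c["cy"]],[0,0,1]])
s=get_state(); T=R.from_rotvec(s["tool_rot"]).as_matrix(); print(s["position"],s["joint_positions"].round(2)); print(T.round(2))
for z in (.017,-.008,-.053):
  pts=[s["position"]+T@np.array(v) for v in [(0,0,z),(-.0095,.0,z),(.0095,0,z),(0,.0095,z),(0,-.0095,z)]]
  print(z,cv2.projectPoints(np.array(pts),c["rvec"],c["tvec"],K,None)[0].reshape(-1,2).round(1).tolist())
im=get_image("scene")[130:210,310:410,::-1]
cv2.imwrite("pics/rot.png",cv2.resize(im,(750,600),interpolation=cv2.INTER_CUBIC))
```

```text
[0.49371682 0.12774895 0.11727294] [-0.68  0.08  0.4   1.92 -0.04  1.14 -0.66]
[[ 0.38  0.93  0.  ]
 [ 0.93 -0.38  0.  ]
 [ 0.    0.   -1.  ]]
0.017 [[360.5, 181.7], [356.9, 181.6], [364.0, 181.8], [360.6, 184.3], [360.3, 179.2]]
-0.008 [[361.4, 175.0], [357.8, 174.9], [365.0, 175.2], [361.6, 177.6], [361.2, 172.5]]
-0.053 [[363.1, 162.4], [359.4, 162.3], [366.9, 162.5], [363.3, 165.0], [363.0, 159.9]]
```

View pics/rot.png

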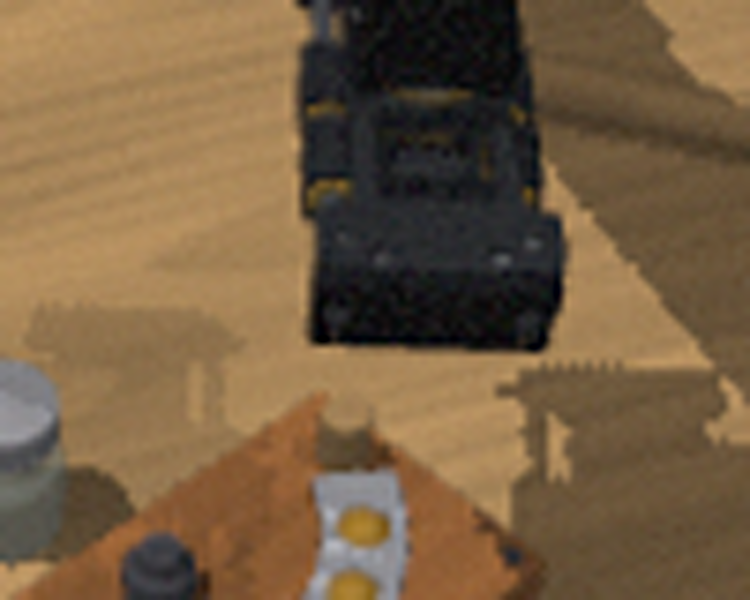

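The gripper body hides the finger here. Even so, the tip clearly sits about 25 mm higher than nose_length suggests, because there was no contact at nominal depth and the scene view agrees. I'll go back over rivet 1 and descend by force.

Request:
send_rows(
  xyz=[
    [0, 0, 0],
    [0, 0, 0],
    [0, 0, 0],
    [0, 0, 0],
    [0, 0, 0],
    [0, 0, 0],
    [0, 0, 0],
    [0, 0, 0],
    [0, 0, 0],
    [0, 0, 0],
  ],
  dr=[
    [0, 0, -0.1],
    [0, 0, -0.22],
    [0, 0, -0.34],
    [0, 0, -0.46],
    [0, 0, -0.58],
    [0, 0, -0.7],
    [0, 0, -0.82],
    [0, 0, -0.94],
    [0, 0, -1.06],
    [0, 0, -1.18],
  ],
)

```text
time: 7.27
position: [0.4936, 0.1277, 0.1171]
tool_rot: [-1.186, -2.909, 0.0]
ft_force: [-0.8, -0.3, -0.3]
grip_width: 0.006
grip_force: 0.0
```

Request:
send_rows(
  xyz=[
    [0, 0, 5],
    [0, 0, 20],
    [0, 0, 35],
    [0, 0, 50],
    [0, 0, 62],
    [0, 0, 70],
    [0, 0, 75],
    [0, 0, 78],
    [0, 0, 80],
    [0, 0, 80],
  ],
  dr=[
    [0, 0, -0.12],
    [0, 0, -0.24],
    [0, 0, -0.36],
    [0, 0, -0.39],
    [0, 0, -0.39],
    [0, 0, -0.39],
    [0, 0, -0.39],
    [0, 0, -0.39],
    [0, 0, -0.39],
    [0, 0, -0.39],
  ],
)

```text
time: 8.1
position: [0.4939, 0.1278, 0.0372]
tool_rot: [0.61, 3.082, 0.0]
ft_force: [0.5, -0.4, -0.2]
grip_width: 0.006
grip_force: 0.0
```

```bash
python3 -c "
from h import *
print(get_state()['position'])
tgt(1,.030)"
```

```text
[0.49385046 0.12779488 0.03719891]
xyz [0.1 0.  7.2] dr [0.0003 0.0002 0.0002] t 8.1 F [ 0.46 -0.43 -0.23] grip 0.005505029614604494
```

Request:
send_rows(
  xyz=[
    [0, 0, 0.5],
    [0, 0, 1],
    [0, 0, 1.5],
    [0, 0, 2],
    [0, 0, 2.5],
    [0, 0, 3],
    [0, 0, 3.5],
    [0, 0, 4],
    [0, 0, 4.5],
    [0, 0, 5],
  ],
  dr=[
    [0, 0, 0],
    [0, 0, 0],
    [0, 0, 0],
    [0, 0, 0],
    [0, 0, 0],
    [0, 0, 0],
    [0, 0, 0],
    [0, 0, 0],
    [0, 0, 0],
    [0, 0, 0],
  ],
)

```text
time: 8.93
position: [0.4937, 0.1277, 0.032]
tool_rot: [0.61, 3.082, 0.0]
ft_force: [0.1, -0.3, -0.1]
grip_width: 0.006
grip_force: 0.0
```

Run:
```python
from h import *
g=cv2.cvtColor(get_image("scene"),cv2.COLOR_RGB2GRAY)
for v in range(184,206): print(v,''.join('%4d'%x for x in g[v,350:370]))
```

```text
184   34  19  13  21  19  24  27  26  30  16  14  16  17  11  28  24  18  20  22  23
185   92  95  71  68  60  46  32  25  31  23  31  22  25  21   8  20  78  81  80  57
186  100 105  82  69  70  49  21  14   7  23  16  16  21  11  13  14 144 152 149 142
187  101 105  74  69  67  60  32  19  22  13  18  26  21  20  13  34 153 155 152 153
188   71  67  63  63  65  66  33  19  25  24  18  30  17  20  20  94 149 153 150 147
189   61  57  55  60  66  73  33   6  24  33  23  23  25   8  30 127 136 135 144 147
190   57  53  59  62  72  60  29  18  23  22  21  19  23  15  69 129 130 125 125 126
191   57  60  58  61  67  54  18  11  20  23  26  34  11  19  56  96 128 128 127 126
192   59  59  57  65  67  60  20  23  20  31  20  29  12  44  47  60  84 109 130 132
193   56  59  66  69  76  61  30  12  27  23  24  19  15  41  48  54  56  66  85 130
194   54  60  71  71  75  77  32  22  27  19  25  23  20  45  46  56  53  49  53  80
195   56  54  74  76  72  76  36  18  24  15  21  21   5  59  56  52  58  60  56  55
196   52  53  73  74  74  77  32  10  19  16  23  12  31  62  61  56  58  53  49  57
197   52  58  64  76  73  71  48  57  68  77  87  70  48  69  61  57  57  59  54  58
198   54  55  54  77  76  64  61  61  67  72  66  67  68  75  59  50  56  52  57  57
199   53  56  58  71  70  66  61  66  66  65  64  60  75  79  60  60  51  57  57  59
200   56  48  57  72  76  67  65  71  72  83  81  78  70  73  59  49  55  59  58  55
201   55  56  56  77  74  70  74  72  74  76  71  77  92  79  65  60  56  56  56  58
202   56  46  62  74  76  75  73  72  73  67  71  78  76  72  64  58  62  59  59  58
203   55  53  60  72  73  75  73  76  72  71  65  74  71  71  63  58  52  57  54  56
204   51  47  62  75  72  78  73  83  83 128 154 103 137 102  68  67  58  58  58  52
205   55  44  81  87  86  87  80  84  88 102 117  96 107  90  75  67  65  66  71  68
```

Request:
send_rows(
  xyz=[
    [0, 0, 0.8],
    [0, 0, 1.6],
    [0, 0, 2.4],
    [0, 0, 3.2],
    [0, 0, 4],
    [0, 0, 4.8],
    [0, 0, 5.6],
    [0, 0, 6.4],
    [0, 0, 7],
    [0, 0, 7],
  ],
  dr=[
    [0, 0, 0],
    [0, 0, 0],
    [0, 0, 0],
    [0, 0, 0],
    [0, 0, 0],
    [0, 0, 0],
    [0, 0, 0],
    [0, 0, 0],
    [0, 0, 0],
    [0, 0, 0],
  ],
)

```text
time: 9.82
position: [0.4936, 0.1277, 0.0249]
tool_rot: [-0.61, -3.082, 0.0]
ft_force: [-0.3, -0.2, 0.2]
grip_width: 0.002
grip_force: 0.0
```

```bash
cat >> h.py <<'E'
def look():
    g=cv2.cvtColor(get_image("scene"),cv2.COLOR_RGB2GRAY)
    for v in range(194,206): print(v,''.join('%4d'%x for x in g[v,352:366]))
    w=get_image("wrist"); h=cv2.cvtColor(w,cv2.COLOR_RGB2HSV)[190:260,295:345]
    m=cv2.inRange(h,(16,140,60),(30,255,255)); v,u=np.nonzero(m); print("brass u",u.min()+295,u.max()+295,"v",v.min()+190,v.max()+190)
E
python3 -c "
from h import *
look()"
```

```text
194   70  73  75  54  20  13  18  16  21   7   8  47  57  53
195   75  78  75  54  20  23  18  28  25  17  25  67  63  57
196   68  73  77  61  17  12  19  20  22  13  32  61  58  57
197   65  71  75  61  22  18  24  28  14  10  26  70  61  56
198   61  77  76  56  29  22  30  32  33  13  73  95  63  57
199   58  70  72  65  62  66  65  60  65  38  77  82  57  55
200   55  69  70  65  67  70  71  92  83  57  77  74  57  54
201   59  71  72  73  71  73  73  76  89  82  85  92  63  60
202   53  77  74  75  73  71  72  71  77  76  78  81  67  52
203   66  74  74  71  71  73  71  71  69  69  71  77  61  59
204   64  71  80  72  72 133 142 143 100 134 103  90  70  56
205   81  79  71  82  67  89 104 110  96 106  96  90  73  64
brass u 301 339 v 223 259
```

Request:
send_rows(
  xyz=[
    [0, 0, 0.5],
    [0, 0, 1],
    [0, 0, 1.5],
    [0, 0, 2],
    [0, 0, 2.5],
    [0, 0, 3],
    [0, 0, 3.5],
    [0, 0, 4],
    [0, 0, 4],
    [0, 0, 4],
  ],
  dr=[
    [0, 0, 0],
    [0, 0, 0],
    [0, 0, 0],
    [0, 0, 0],
    [0, 0, 0],
    [0, 0, 0],
    [0, 0, 0],
    [0, 0, 0],
    [0, 0, 0],
    [0, 0, 0],
  ],
)

```text
time: 10.75
position: [0.4936, 0.1277, 0.021]
tool_rot: [-0.61, -3.082, 0.0]
ft_force: [-0.7, -0.7, -1.0]
grip_width: 0.005
grip_force: 0.0
```

```bash
python3 -c "
from h import *
look()"
```

```text
194   76  68  81  53  25  13  25  31  20  20  14  36  53  49
195   77  79  79  50  19  23  19  25  21  16   5  68  57  57
196   70  74  73  48  16  25  30  22  25  12  31  73  58  55
197   67  77  81  45  25  19  27  21  31   9  26  88  68  55
198   61  76  78  52  28  12  21  23  26   5  50  97  65  54
199   57  77  77  52  21  28  43  31  21  16  54  78  63  60
200   54  74  72  62  67  64  67  65  78  52  64  78  57  54
201   56  75  72  71  69  72  75  74  87  84  92  93  70  54
202   60  74  75  75  74  74  76  72  74  78  81  81  74  57
203   60  72  76  74  72  74  71  75  71  76  73  75  65  53
204   66  75  74  75  70 120  93 133 102  95  74  92  69  56
205   82  73  71  72  63  83  87 108  96  93  92  91  72  66
brass u 301 339 v 225 259
```

Request:
send_rows(
  xyz=[
    [0, 0, 0.5],
    [0, 0, 1],
    [0, 0, 1.5],
    [0, 0, 2],
    [0, 0, 2.5],
    [0, 0, 3],
    [0, 0, 3.5],
    [0, 0, 4],
    [0, 0, 4],
    [0, 0, 4],
  ],
  dr=[
    [0, 0, 0],
    [0, 0, 0],
    [0, 0, 0],
    [0, 0, 0],
    [0, 0, 0],
    [0, 0, 0],
    [0, 0, 0],
    [0, 0, 0],
    [0, 0, 0],
    [0, 0, 0],
  ],
)

```text
time: 11.68
position: [0.4936, 0.1277, 0.017]
tool_rot: [0.61, 3.082, -0.0]
ft_force: [0.8, -0.6, 0.6]
grip_width: 0.004
grip_force: 0.0
```

```bash
python3 -c "
from h import *
look()"
```

```text
194   74  75  75  47  21  12  20  22  25  27  19  30  48  52
195   73  76  76  43  23  13  30  18  27  22   5  73  56  55
196   70  78  76  50  22  11  10  22  26  12  30  79  59  56
197   65  76  73  48  22  25  29  22  17  13  23  88  65  60
198   60  73  78  49  22  23  23  29  19  17  51 101  66  53
199   58  76  76  48  19  20  19  10  21  10  55  81  62  51
200   58  75  77  44   8  40  40  39  35   6  52  74  57  59
201   58  72  75  68  68  73  74  69  65  78  73  86  67  55
202   59  72  76  75  73  73  74  74  74  78  74  94  76  55
203   59  73  77  75  74  72  72  74  75  72  78  76  70  61
204   61  76  74  75 120 125  85  73  94  76  71  88  65  59
205   68  70  73  67  82  85  75  84  94  93  92  95  71  67
brass u 301 339 v 227 259
```

Request:
send_rows(
  xyz=[
    [0, 0, 0.5],
    [0, 0, 1],
    [0, 0, 1.5],
    [0, 0, 2],
    [0, 0, 2.5],
    [0, 0, 3],
    [0, 0, 3.5],
    [0, 0, 4],
    [0, 0, 4],
    [0, 0, 4],
  ],
  dr=[
    [0, 0, 0],
    [0, 0, 0],
    [0, 0, 0],
    [0, 0, 0],
    [0, 0, 0],
    [0, 0, 0],
    [0, 0, 0],
    [0, 0, 0],
    [0, 0, 0],
    [0, 0, 0],
  ],
)

```text
time: 12.62
position: [0.4937, 0.1277, 0.0132]
tool_rot: [0.61, 3.082, 0.0]
ft_force: [-1.4, -0.3, 1.7]
grip_width: 0.006
grip_force: 1.1
```

```bash
python3 -c "
from h import *
look()"
```

```text
194   71  74  78  45  18  14  30  23  20  18  14  16  46  54
195   75  75  75  40  12  16  22  25  25  25   9  55  54  55
196   67  74  78  38  11  14  15  12  18  24  20  75  68  58
197   65  74  76  46  20  17  19  25  21  19  32  92  74  56
198   56  75  80  45  12  23  21  22  25  23  48  92  69  52
199   57  75  80  33  12  13  16  13  30   8  54  82  56  57
200   53  75  76  49  16  16  19  28  21  12  57  74  57  57
201   55  72  78  45  39  38  56  45  30   1  72  75  66  59
202   53  72  74  68  66  66  73  67  67  67  89  96  72  59
203   61  74  75  74  71  78  75  78  74  76  79  76  70  58
204   68  74  73  72 120  88  75  74  81  72  76  74  64  56
205   70  72  72  70  85  67  72  72  88  88  91  84  72  57
brass u 301 339 v 230 259
```

Contact is at TCP z ≈ 0.014, so the tip is about 17 mm above the TCP. Now I'll press until it stops.

Request:
send_rows(
  xyz=[
    [0, 0, 0.5],
    [0, 0, 1],
    [0, 0, 1.5],
    [0, 0, 2],
    [0, 0, 2.5],
    [0, 0, 3],
    [0, 0, 3.5],
    [0, 0, 4],
    [0, 0, 4],
    [0, 0, 4],
  ],
  dr=[
    [0, 0, 0],
    [0, 0, 0],
    [0, 0, 0],
    [0, 0, 0],
    [0, 0, 0],
    [0, 0, 0],
    [0, 0, 0],
    [0, 0, 0],
    [0, 0, 0],
    [0, 0, 0],
  ],
)

```text
time: 13.55
position: [0.4937, 0.1277, 0.009]
tool_rot: [0.61, 3.082, 0.0]
ft_force: [0.1, -0.5, 1.2]
grip_width: 0.007
grip_force: 1.0
```

Request:
send_rows(
  xyz=[
    [0, 0, 0.3],
    [0, 0, 0.6],
    [0, 0, 0.9],
    [0, 0, 1.2],
    [0, 0, 1.5],
    [0, 0, 1.5],
    [0, 0, 1.5],
    [0, 0, 1.5],
    [0, 0, 1.5],
    [0, 0, 1.5],
  ],
  dr=[
    [0, 0, 0],
    [0, 0, 0],
    [0, 0, 0],
    [0, 0, 0],
    [0, 0, 0],
    [0, 0, 0],
    [0, 0, 0],
    [0, 0, 0],
    [0, 0, 0],
    [0, 0, 0],
  ],
)

```text
time: 14.38
position: [0.4938, 0.1278, 0.0086]
tool_rot: [-0.61, -3.082, -0.001]
ft_force: [-3.5, -1.4, 10.5]
grip_width: 0.005
grip_force: 5.2
```

```bash
python3 -c "
from h import *
tgt(1,.022);tgt(2,.022)"
```

```text
xyz [  0.1   0.1 -13.4] dr [ 0.0004 -0.0002  0.    ] t 14.3833 F [-3.52 -1.38 10.46] grip 0.0051348781538712975
xyz [-31.3  -5.8 -13.4] dr [ 4.000e-04 -2.000e-04  3.211e-01] t 14.3833 F [-3.52 -1.38 10.46] grip 0.0051348781538712975
```

Request:
send_rows(
  xyz=[
    [0, 0, -4],
    [0, 0, -10],
    [0, 0, -15],
    [-3, -0.5, -16],
    [-10, -2, -16],
    [-18, -3.5, -16],
    [-26, -5, -16],
    [-31.3, -5.8, -16],
    [-31.3, -5.8, -16],
    [-31.3, -5.8, -16],
  ],
  dr=[
    [0, 0, 0],
    [0, 0, 0],
    [0, 0, 0],
    [0, 0, 0.05],
    [0, 0, 0.12],
    [0, 0, 0.19],
    [0, 0, 0.26],
    [0, 0, 0.321],
    [0, 0, 0.321],
    [0, 0, 0.321],
  ],
)

```text
time: 15.22
position: [0.5204, 0.1104, 0.0236]
tool_rot: [1.093, 2.945, -0.0]
ft_force: [-0.6, -0.6, 0.0]
grip_width: 0.005
grip_force: 0.0
```

Run:
```python
from h import *
tgt(2,.0077)
w=get_image("wrist")[:,:,::-1]; cv2.imwrite("pics/w2.png",cv2.resize(w[130:290,220:420],(750,600),interpolation=cv2.INTER_CUBIC))
s=get_state(); print("r1 home pred",wpix(np.r_[.4937,.1279,.0255],s))
```

```text
xyz [-0.   0.2 15.9] dr [-0.      0.      0.0015] t 15.2167 F [-0.65 -0.56  0.  ] grip 0.005323363511675969
r1 home pred [312.5075777  189.66359916]
```

View pics/w2.png

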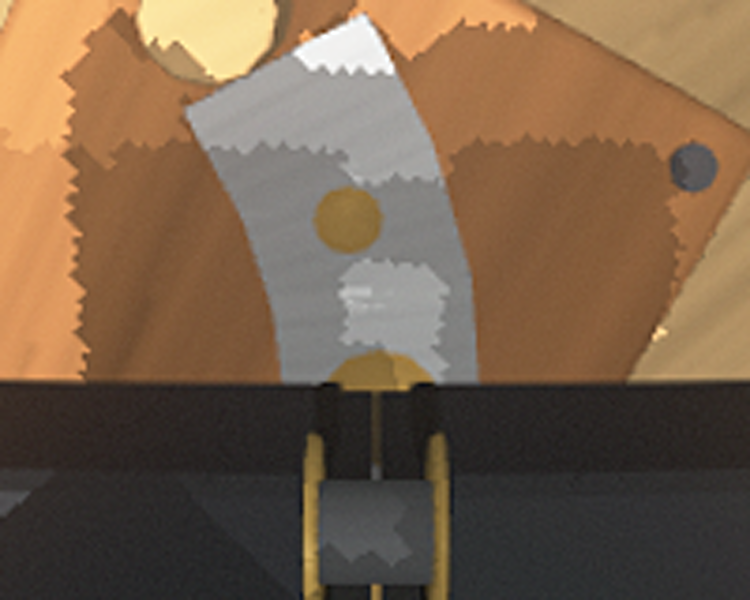

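Rivet 1 now shows as a flat, small disc at (348,220) in the crop, so it is home. It is within about 1 mm of the prediction, and rivet 2 is centred under the finger seam.

Request:
send_rows(
  xyz=[
    [0, 0, 3],
    [0, 0.2, 7],
    [0, 0.2, 9],
    [0, 0.2, 10.5],
    [0, 0.2, 12],
    [0, 0.2, 13.5],
    [0, 0.2, 14.5],
    [0, 0.2, 15.3],
    [0, 0.2, 16],
    [0, 0.2, 16],
  ],
  dr=[
    [0, 0, 0],
    [0, 0, 0],
    [0, 0, 0],
    [0, 0, 0],
    [0, 0, 0],
    [0, 0, 0],
    [0, 0, 0],
    [0, 0, 0],
    [0, 0, 0],
    [0, 0, 0],
  ],
)

```text
time: 16.1
position: [0.5201, 0.1107, 0.0086]
tool_rot: [-1.094, -2.943, -0.0]
ft_force: [-5.9, -0.5, 11.6]
grip_width: 0.003
grip_force: 5.5
```

```bash
python3 -c "
from h import *
tgt(3,.0237)"
```

```text
xyz [-32.   -4.6 -15.2] dr [-0.0006 -0.0012  0.3212] t 16.1 F [-5.95 -0.54 11.58] grip 0.0032590649888017535
```

Request:
send_rows(
  xyz=[
    [0, 0, -4],
    [0, 0, -10],
    [0, 0, -15],
    [-3, -0.5, -16],
    [-10, -1.5, -16],
    [-18, -2.8, -16],
    [-26, -4, -16],
    [-31.6, -4.7, -16],
    [-31.6, -4.7, -16],
    [-31.6, -4.7, -16],
  ],
  dr=[
    [0, 0, 0],
    [0, 0, 0],
    [0, 0, 0],
    [0, 0, 0.05],
    [0, 0, 0.12],
    [0, 0, 0.19],
    [0, 0, 0.26],
    [0, 0, 0.321],
    [0, 0, 0.321],
    [0, 0, 0.321],
  ],
)

```text
time: 16.93
position: [0.5417, 0.0862, 0.0237]
tool_rot: [1.549, 2.732, 0.0]
ft_force: [0.6, 0.8, 0.3]
grip_width: 0.004
grip_force: 0.0
```

```bash
cat >> h.py <<'E'
def chk(j):
    s=get_state(); w=get_image("wrist"); D=topP(); p=wpix(np.r_[D[f"r{j}"][:2]+[-.0002,.0011],.0255],s)
    u0,v0=(p-18).astype(int); h=cv2.cvtColor(w,cv2.COLOR_RGB2HSV)[v0:v0+36,u0:u0+36]
    m=cv2.inRange(h,(14,130,60),(32,255,255)); n,_,st,c=cv2.connectedComponentsWithStats(m); i=1+np.argmax(st[1:,4])
    print("rivet",j,"pred",p.round(1),"seen",(c[i]+[u0,v0]).round(1),"w,h,area",st[i,2:5])
E
python3 -c "
from h import *
tgt(3,.008);chk(2)"
```

```text
xyz [ 0.3 -0.2 15.7] dr [0.0004 0.0003 0.0012] t 16.9333 F [0.58 0.81 0.3 ] grip 0.00425969385895401
rivet 2 pred [310.1 189. ] seen [310.8 187.6] w,h,area [ 18  16 220]
```

Request:
send_rows(
  xyz=[
    [0.3, 0, 3],
    [0.7, 0, 7],
    [0.7, 0, 9],
    [0.7, 0, 10.5],
    [0.7, 0, 12],
    [0.7, 0, 13.5],
    [0.7, 0, 14.5],
    [0.7, 0, 15.3],
    [0.7, 0, 15.8],
    [0.7, 0, 15.8],
  ],
  dr=[
    [0, 0, 0],
    [0, 0, 0],
    [0, 0, 0],
    [0, 0, 0],
    [0, 0, 0],
    [0, 0, 0],
    [0, 0, 0],
    [0, 0, 0],
    [0, 0, 0],
    [0, 0, 0],
  ],
)

```text
time: 17.82
position: [0.5407, 0.0873, 0.0086]
tool_rot: [-1.55, -2.731, -0.0]
ft_force: [-5.8, 0.2, 9.4]
grip_width: 0.008
grip_force: 4.8
```

```bash
python3 -c "
from h import *
tgt(4,.0237)"
```

```text
xyz [-32.4  -4.5 -15.1] dr [-0.0007 -0.0011  0.3174] t 17.8167 F [-5.78  0.23  9.39] grip 0.00782728605388338
```

Request:
send_rows(
  xyz=[
    [0, 0, -4],
    [0, 0, -10],
    [0, 0, -15],
    [-3, -0.5, -15.8],
    [-10, -1.5, -15.8],
    [-18, -2.8, -15.8],
    [-26, -4, -15.8],
    [-31.8, -4.7, -15.8],
    [-31.8, -4.7, -15.8],
    [-31.8, -4.7, -15.8],
  ],
  dr=[
    [0, 0, 0],
    [0, 0, 0],
    [0, 0, 0],
    [0, 0, 0.05],
    [0, 0, 0.12],
    [0, 0, 0.19],
    [0, 0, 0.26],
    [0, 0, 0.318],
    [0, 0, 0.318],
    [0, 0, 0.318],
  ],
)

```text
time: 18.65
position: [0.5536, 0.057, 0.0238]
tool_rot: [1.963, 2.452, 0.001]
ft_force: [-0.4, 1.0, 0.1]
grip_width: 0.004
grip_force: 0.0
```

```bash
python3 -c "
from h import *
tgt(4,.008);chk(3)"
```

```text
xyz [ 0.2 -0.1 15.8] dr [0.0006 0.0002 0.0001] t 18.65 F [-0.36  1.04  0.07] grip 0.0037958837289963237
rivet 3 pred [310.4 189.6] seen [309.8 188.4] w,h,area [ 17  16 219]
```

Request:
send_rows(
  xyz=[
    [0.3, 0, 3],
    [0.5, 0, 7],
    [0.5, 0, 9],
    [0.5, 0, 10.5],
    [0.5, 0, 12],
    [0.5, 0, 13.5],
    [0.5, 0, 14.5],
    [0.5, 0, 15.3],
    [0.5, 0, 15.9],
    [0.5, 0, 15.9],
  ],
  dr=[
    [0, 0, 0],
    [0, 0, 0],
    [0, 0, 0],
    [0, 0, 0],
    [0, 0, 0],
    [0, 0, 0],
    [0, 0, 0],
    [0, 0, 0],
    [0, 0, 0],
    [0, 0, 0],
  ],
)

```text
time: 19.53
position: [0.5529, 0.0582, 0.0086]
tool_rot: [-1.963, -2.451, -0.0]
ft_force: [-5.4, 1.3, 10.5]
grip_width: 0.007
grip_force: 5.1
```

```bash
python3 -c "
from h import *
tgt(5,.0237)"
```

```text
xyz [-32.3  -5.1 -15.1] dr [-0.0009 -0.0011  0.3172] t 19.5333 F [-5.36  1.29 10.52] grip 0.006870050687951931
```

Request:
send_rows(
  xyz=[
    [0, 0, -4],
    [0, 0, -10],
    [0, 0, -15],
    [-3, -0.5, -15.8],
    [-10, -1.6, -15.8],
    [-18, -3, -15.8],
    [-26, -4.4, -15.8],
    [-31.8, -5.3, -15.8],
    [-31.8, -5.3, -15.8],
    [-31.8, -5.3, -15.8],
  ],
  dr=[
    [0, 0, 0],
    [0, 0, 0],
    [0, 0, 0],
    [0, 0, 0.05],
    [0, 0, 0.12],
    [0, 0, 0.19],
    [0, 0, 0.26],
    [0, 0, 0.318],
    [0, 0, 0.318],
    [0, 0, 0.318],
  ],
)

```text
time: 20.37
position: [0.5553, 0.0253, 0.0237]
tool_rot: [2.326, 2.111, 0.001]
ft_force: [0.1, -0.4, -0.1]
grip_width: 0.01
grip_force: 0.0
```

```bash
python3 -c "
from h import *
tgt(5,.008);chk(4)"
```

```text
xyz [ 0.2 -0.3 15.7] dr [ 0.0007 -0.     -0.0001] t 20.3667 F [ 0.07 -0.36 -0.1 ] grip 0.010232282679764414
rivet 4 pred [311.5 189.3] seen [310. 189.] w,h,area [ 17  17 221]
```

Request:
send_rows(
  xyz=[
    [0.3, -0.3, 3],
    [0.3, -0.5, 7],
    [0.3, -0.5, 9],
    [0.3, -0.5, 10.5],
    [0.3, -0.5, 12],
    [0.3, -0.5, 13.5],
    [0.3, -0.5, 14.5],
    [0.3, -0.5, 15.3],
    [0.3, -0.5, 15.9],
    [0.3, -0.5, 15.9],
  ],
  dr=[
    [0, 0, 0],
    [0, 0, 0],
    [0, 0, 0],
    [0, 0, 0],
    [0, 0, 0],
    [0, 0, 0],
    [0, 0, 0],
    [0, 0, 0],
    [0, 0, 0],
    [0, 0, 0],
  ],
)

```text
time: 21.25
position: [0.5542, 0.0264, 0.0086]
tool_rot: [-2.326, -2.109, -0.0]
ft_force: [-4.4, 1.5, 10.9]
grip_width: 0.007
grip_force: 5.4
```

```bash
python3 -c "
from h import *
tgt(6,.0237)"
```

```text
xyz [-32.4  -4.3 -15.2] dr [-0.0012 -0.001   0.3211] t 21.25 F [-4.39  1.53 10.9 ] grip 0.006934446248702942
```

Request:
send_rows(
  xyz=[
    [0, 0, -4],
    [0, 0, -10],
    [0, 0, -15],
    [-3, -0.5, -15.8],
    [-10, -1.5, -15.8],
    [-18, -2.9, -15.8],
    [-26, -4.2, -15.8],
    [-32, -5, -15.8],
    [-32, -5, -15.8],
    [-32, -5, -15.8],
  ],
  dr=[
    [0, 0, 0],
    [0, 0, 0],
    [0, 0, 0],
    [0, 0, 0.05],
    [0, 0, 0.12],
    [0, 0, 0.19],
    [0, 0, 0.26],
    [0, 0, 0.321],
    [0, 0, 0.321],
    [0, 0, 0.321],
  ],
)

```text
time: 22.08
position: [0.5466, -0.0057, 0.0236]
tool_rot: [2.634, 1.712, 0.001]
ft_force: [0.0, 0.5, 0.4]
grip_width: 0.003
grip_force: 0.0
```

```bash
python3 -c "
from h import *
tgt(6,.008);chk(5)"
```

```text
xyz [ 0.3  0.  15.6] dr [ 0.0006 -0.0002  0.0009] t 22.0833 F [0.01 0.46 0.43] grip 0.0027812449855469015
rivet 5 pred [311.3 188.7] seen [310.3 188.6] w,h,area [ 18  16 219]
```

Request:
send_rows(
  xyz=[
    [0.3, -0.3, 3],
    [0.3, -0.3, 7],
    [0.3, -0.3, 9],
    [0.3, -0.3, 10.5],
    [0.3, -0.3, 12],
    [0.3, -0.3, 13.5],
    [0.3, -0.3, 14.5],
    [0.3, -0.3, 15.3],
    [0.3, -0.3, 15.9],
    [0.3, -0.3, 15.9],
  ],
  dr=[
    [0, 0, 0],
    [0, 0, 0],
    [0, 0, 0],
    [0, 0, 0],
    [0, 0, 0],
    [0, 0, 0],
    [0, 0, 0],
    [0, 0, 0],
    [0, 0, 0],
    [0, 0, 0],
  ],
)

```text
time: 22.97
position: [0.5461, -0.0047, 0.0086]
tool_rot: [-2.634, -1.71, -0.0]
ft_force: [-5.5, 1.6, 11.4]
grip_width: 0.006
grip_force: 5.8
```

Request:
send_rows(
  xyz=[
    [0, 0, -4],
    [0, 0, -14],
    [0, 0, -34],
    [0, 0, -60],
    [0, 0, -90],
    [0, 0, -120],
    [0, 0, -145],
    [0, 0, -160],
    [0, 0, -165],
    [0, 0, -165],
  ],
  dr=[
    [0, 0, 0],
    [0, 0, 0],
    [0, 0, 0],
    [0, 0, 0],
    [0, 0, 0],
    [0, 0, 0],
    [0, 0, 0],
    [0, 0, 0],
    [0, 0, 0],
    [0, 0, 0],
  ],
)

```text
time: 23.8
position: [0.5473, -0.0053, 0.174]
tool_rot: [2.634, 1.71, 0.005]
ft_force: [-0.5, 0.2, -0.9]
grip_width: 0.004
grip_force: 0.0
```

Request:
send_rows(
  xyz=[
    [5, 0, 0],
    [25, 0, 0],
    [50, 0, 0],
    [75, 0, 0],
    [100, 0, 0],
    [120, 0, 0],
    [135, 0, 0],
    [140, 0, 0],
    [140, 0, 0],
    [140, 0, 0],
  ],
  dr=[
    [0, 0, 0],
    [0, 0, 0],
    [0, 0, 0],
    [0, 0, 0],
    [0, 0, 0],
    [0, 0, 0],
    [0, 0, 0],
    [0, 0, 0],
    [0, 0, 0],
    [0, 0, 0],
  ],
)

```text
time: 24.63
position: [0.6028, 0.1219, 0.1718]
tool_rot: [2.635, 1.71, -0.003]
ft_force: [-0.8, -0.4, -0.1]
grip_width: 0.003
grip_force: 0.0
```

Run:
```python
from h import *
s=get_state();print(s["position"],s["ft_force"])
w=get_image("wrist"); t=get_image("scene")
D=topP()
for i in range(1,7): print(i,wpix(np.r_[D[f"r{i}"][:2]+[-.0002,.0011],.0255],s).round(1))
im=t[150:250,290:410,::-1]
cv2.imwrite("pics/end.png",cv2.resize(im,(720,600),interpolation=cv2.INTER_CUBIC))
b=cv2.imread("pics/scene0.png"); h=lambda x:cv2.cvtColor(x,cv2.COLOR_BGR2HSV)
for n,x in(("before",b),("after",t[:,:,::-1])):
    m=cv2.inRange(h(x)[180:245,300:385],(16,140,60),(30,255,255)); N,_,st,c=cv2.connectedComponentsWithStats(m)
    print(n,[(c[i].round(1).tolist(),int(st[i,4])) for i in range(1,N) if st[i,4]>3])
```

```text
[0.60282092 0.12194363 0.17177496] [-0.76204627 -0.40203251 -0.08934676]
1 [230.6 223.2]
2 [257.5 227.5]
3 [283.1 239. ]
4 [303.5 256.6]
5 [316.  278.1]
6 [320.3 300.2]
before [([58.3, 20.0], 23), ([56.5, 28.5], 20), ([51.4, 36.1], 25), ([43.4, 42.2], 24), ([20.4, 46.9], 25), ([32.4, 46.0], 27)]
after [([58.0, 19.8], 4), ([56.5, 28.5], 4), ([51.8, 35.8], 6), ([43.2, 42.4], 5), ([32.2, 45.8], 6), ([20.4, 46.8], 5)]
```

View pics/end.png

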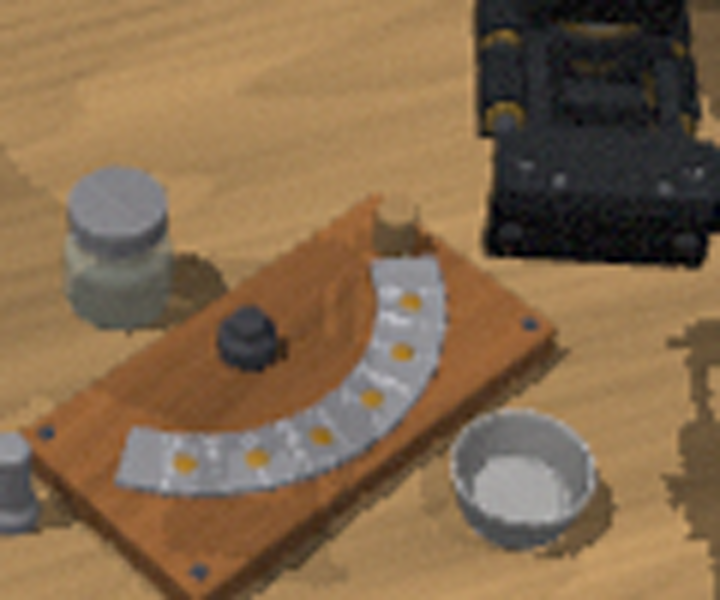

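All six rivets now show only small flat discs. Their centroids are within 0.5 px of where they started, so the board hasn't moved. The gripper is clear.

```bash
python3 -c "
from bench import *
print(close_job())"
```

```text
the job is handed in; nothing more can be done
None
```

I pressed all six rivets in order from the dowel end until each one stopped hard. The last scene picture shows all six flat, the board where it was and the gripper clear, and I handed the job in at about 25 s; no verdict came back.

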